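# Key a door rose onto its pin and press it home

## Task

In the fittings stockroom, turn the brass door rose on the sample block by pushing one side of its thumb bar with a fingertip, until the notch in its rim stands over the red pin; then press the rose straight down until it is fully home, with the pin in the notch. Do not grip or lift the rose, and leave everything else on the table where it is.

Things in the scene. Friction and masses are not known exactly. Their poses are not given: they have to be found in the camera images.
- door_sample: Fixed sample of door leaf lying flat, 170 x 170 x 40 mm, white top, wooden sides. On it a dark steel backing disc (128 mm across, top 44 mm above the table), a 22 mm upright steel spindle tube in the middle and an upright red pin. Origin: centre of its underside, on the table, below the spindle; z up; x points from the spindle to the red pin.
- pin_top (a point): Top of the red pin, 43 mm from the spindle axis along the sample's x, 70.5 mm above the table; 10 mm across, tapered tip. The raised rose hides it from above until aligned, but a red stripe 8 mm wide on backing disc and block runs outward from under the rim in the pin's direction.
- rose: Loose brass rose, 0.4 kg +-30%: plate 96 mm across, 12 mm thick, with a hub beneath that turns either way on the spindle tube (1 mm play). Origin: centre of the plate's underside, z up, x towards the notch; 72 mm above the table at first, 60 when home. A boss 62 mm across rises to 15 mm above the origin. It turns under a few N at the bar's end and does not coast; it starts 0.8 rad or more off.
- notch (a point): Centre of the notch in the rose's rim, 43 mm from the axis along the rose's x, 6 mm above the plate's underside. 16 mm wide, 16 mm deep, open to the rim, right through the plate: 3 mm to spare each side of the pin. A short red stripe on the boss points to it. Pressed down unaligned, the rose stops on the pin after 1.5 mm.
- bar_top (a point): Middle of the crest of the thumb bar, on the rose's axis, 36 mm above the rose's origin (108 mm above the table at first, 96 when home): the place to press. The bar stands upright along the rose's y, 92 mm long, 14 mm wide to 33 mm above the origin, then a 6 mm wide crest to 36 mm.
- flank_front: The thumb bar's long upright face on the notch side (rose +x), part of the rose, with the rose's origin and axes; the face is 7 mm from the bar's middle plane, 92 mm long, up to 33 mm above the origin. Pushing both long faces at once counts as gripping.
- flank_back: The thumb bar's other long face (rose -x), part of the rose; same origin and axes as the rose, face 7 mm from the middle plane.
- collar (a joint): Stiff black rubber collar round the spindle, under the rose: 0 when up, 0.012 m when fully down. It carries the rose, slides down only under about 9 N in all (weight of the rose included), stays where it is left and has no spring.
- door_knob: loose steel door knob standing on its flange, 54 mm across and 58 mm high; origin: centre of its underside
- padlock: loose brass padlock lying flat, body 40 x 45 x 22 mm with a steel shackle, about 76 mm long over all; origin: underside of the brass body
- spare_ring: loose flat aluminium ring, 56 mm across, 24 mm hole, 10 mm thick; origin: centre of its underside
- screwdriver: loose screwdriver lying near the far side of the table; origin on its underside
- lever_handle: loose aluminium door lever lying near the far side of the table, 50 mm round foot with a 120 mm lever 50 mm up; origin: underside of the round foot
- oil_bottle: loose yellow bottle, 44 mm across, 120 mm high, on the robot's right; origin: centre of its underside
- mug: loose blue mug, 76 mm across, 90 mm high, on the robot's left; origin: centre of its underside
Mind the look-alikes: they are no part of the job. Leave any purple look-alike of the rose alone.

How it is judged:
By the outcome, as a careful person would: the job done as asked, in the order asked, and still so for the second after the job is handed in, with the robot touching nothing.
It also fails if it takes over 64 s, if anything falls off the work surface, if the arm or the gripper's body presses on something with over 40 N, if the wrist force passes 120 N, or if a joint passes its speed limit or range.

## Robot

A 6-joint arm with a two-finger parallel gripper is mounted at the origin on the work surface. World frame = base frame: x ahead of the robot, y to its left, z up, the work surface at z = 0. Lengths are in m, angles in rad, forces in N, time in s.
With the tool pointing down it reaches from about 0.425 to 0.95 m from the base axis. Payload 3.5 kg.
Tool frame: the origin (TCP) lies on the centre line of the jaws, within the pads' length; the fingertips stand tip_extent ahead of it and the grasp point (between the pads) lies 2 mm behind it (tip_extent is the distance from the TCP to the fingertips, in m); z points along the fingers, y is the direction in which the jaws open and shut (so a half turn about z gives the same grasp; the last joint's range is limited). The gripper opens to 85 mm and grips with 20 to 120 N. Pads are 22 mm wide; open, the fingers measure 114 mm over their backs; the gripper's body (76 mm by 85 mm) begins 54 mm behind the grasp point. The pads swing forward as they close: fully open they stand 13 mm farther back than shut.
Start: joints at [1.087, 0.286, 1.577, -0, 1.279, -0.15], TCP at [0.221, 0.638, 0.248] pointing down, gripper open.
Joint ranges: [-2.77, 2.77], [-0.9, 2.22], [0.21, 2.48], [-1.53, 4.67], [0.24, 2.81], [-2.84, 2.84]. Speed limits (rad/s): [2.79, 2.79, 3.14, 3.14, 3.14, 3.14].

## Interface

Orientations are given as a unit quaternion [x, y, z, w].
In Python, from plant import * gives the robot as it stands.
- The arm moves only by the shell command python3 -m crank 'ROWS' [FORCE]. ROWS is JSON, a list of rows, each a list of 7 numbers: the gripper's target within -1 to 1 (shut at 1, half-way at 0, fully open at -1), then the shift along the tool's x, y, z in cm, then the turn, a rotation vector about the tool's x, y, z in degrees. In form: [[fingers, tx, ty, tz, wx, wy, wz], ...]. A call has 1 to 5 rows; each row shifts and turns the commanded pose from where the row before left it, along the tool's axes as they then stand; what a row does not reach is not made up. A row lasts 1/10 s, in which the tool goes at most 50 mm and 8.59 degrees, less where a joint would pass 70% of its speed; a pose out of reach is approached as far as the arm can. A call is refused whole if a number of a shift passes 5 or a number of a turn 8.59, either way. A call with a gripper value outside its range is refused whole. The fingers move at their own pace and stop on an object; FORCE is the grip in N (left out, the last holds). Time passes only in rows, so rows that do not move let the fingers close. It gives the time, the measured TCP pose, the force and the opening at its end, in the units of the state.
- get_state(): the state, without advancing time (a new reading comes with each control period).
- read_camera(name): name is "scene" or "top" or "wrist"; returns a dict with "color" (384x512x3 uint8, red, green, blue), "vfov" (degrees; the focal length in pixels is half the picture's height over the tangent of half this angle, whatever the lens; pixels are square), "cx", "cy" (the principal point, pixels), "cam_to_world" (4x4, takes a point from camera to world coordinates). Camera axes: x right, y up, looking along -z (the intrinsics and any distortion apply to the point x, -y, -z); pixel columns grow to the right and rows downward; lengths in m; the calibration is good to about 2 mm. The wrist camera is an equidistant fisheye: a pixel r from the principal point sees the ray r / f radians off the axis. A picture is of the moment at which its call begins. There is no depth.
- sign_off(): hands the job in, once; it reports no verdict.
Trained networks look in the newest picture that a camera, given by its name, has taken for a name from the list of things; names that differ only in an ending like _2 or _b are one class to them, and where a whole thing is asked for, a point or a joint stands for the part that bears it (a point fixed in the world has none). Each returns a list of dicts, best first, with "p" (0 to 1); they miss things now and then, are a little off and sometimes report something else, mostly with a low value. They report only what shows in the picture. A call takes as long as a camera call. They do not tell look-alikes from the thing itself.
- trace(thing, camera): "pixels" (384x512 bool, what is visible of it) and "location" ([column, row] in pixels, amid what is visible of it).
- place_of(thing, camera): "location" ([column, row] in pixels: a listed point, or the origin of a listed thing).
The state is a dict: "time": time; "qpos": joint angles; "dq": joint speeds; "joint_efforts": joint torques, N m; "eef_pos": TCP position; "tcp_rot": TCP orientation; "contact_force": force on the tool from outside, world axes, zero at the start; "wrist_torque": the same for the moment, N m; "opening": opening from 0.0 (shut) to 1.0 (fully open).
Only numpy, scipy, OpenCV 4.12 (cv2) and the standard library are available. Lean on these libraries where they do the work, as an engineer would, in place of code of your own. Each camera call takes 0.05 s, during which the arm holds its last target.

## Working session

There is one attempt and no reset: what is moved stays moved. The work goes in short steps, Python scripts to look and compute and a shell command to move; the robot and the scene stay as the last step left them, time stands still between calls to the robot, and variables do not carry over. Pictures are saved under pics/ and viewed, and the job is handed in when it is done.

```bash
ls; mkdir -p pics
python3 - <<'E'
from plant import *
import cv2
s=get_state()
print({k:(v if not hasattr(v,'round') else v) for k,v in s.items()})
for n in ("top","scene","wrist"):
    d=read_camera(n)
    cv2.imwrite(f"pics/{n}0.png",d["color"][:,:,::-1])
    print(n,d["vfov"],d["cx"],d["cy"],d["cam_to_world"])
    for t in ("rose","bar_top","door_sample","notch","pin_top"):
        print(t,[(round(r["p"],2),[round(float(v),1) for v in r["location"]]) for r in place_of(t,n)][:3])
E
```

```text
pics
{'time': 0.0, 'qpos': array([ 1.08700925e+00,  2.87173941e-01,  1.57820488e+00,  3.14162713e-05,
        1.27860320e+00, -1.49990843e-01]), 'dq': array([-2.40663819e-04,  8.89099189e-06, -4.29620059e-05,  1.02838161e-03,
       -3.23599472e-03,  2.62525750e-04]), 'joint_efforts': array([-2.23392303e-04, -4.06006908e+01, -2.92616147e+01, -1.64031567e-04,
        6.00930594e-03,  3.34607904e-06]), 'eef_pos': array([0.22081549, 0.63719491, 0.24692653]), 'tcp_rot': array([ 1.66128735e-01,  9.86103350e-01, -1.13050932e-03, -3.86564369e-04]), 'contact_force': array([ 0.28199915, -0.21176786,  0.35021073]), 'wrist_torque': array([ 0.00822211,  0.02582818, -0.0043744 ]), 'opening': 0.9921452002540613}
top 45.53565402332921 250.65840750474726 187.28738018287189 [[ 1.23546405e-02  9.94352931e-01 -1.05402140e-01  4.37283080e-01]
 [-9.99922646e-01  1.21343116e-02 -2.73141103e-03 -1.06082480e-02]
 [-1.43700417e-03  1.05427732e-01  9.94425929e-01  1.44182087e+00]
 [ 0.00000000e+00  0.00000000e+00  0.00000000e+00  1.00000000e+00]]
rose [(0.95, [187.5, 245.1]), (0.77, [214.0, 191.2]), (0.57, [2
[... 543 characters left out ...]
00000000e+00  1.00000000e+00]]
rose [(0.87, [289.1, 148.8]), (0.73, [233.0, 172.0]), (0.71, [287.4, 189.6])]
bar_top [(0.9, [292.4, 184.3]), (0.89, [288.1, 143.4]), (0.85, [233.9, 168.4])]
door_sample []
notch [(0.79, [277.9, 185.5]), (0.74, [226.5, 158.5]), (0.64, [282.2, 144.4])]
pin_top [(0.72, [238.5, 175.0])]
wrist 65.70646984690485 256.53840744880415 190.99996002135916 [[ 3.26992661e-01 -9.12504950e-01 -2.45785510e-01  1.59453166e-01]
 [ 9.45026410e-01  3.15480571e-01  8.60063604e-02  6.58748900e-01]
 [-9.40676440e-04 -2.60397247e-01  9.65501108e-01  3.74886727e-01]
 [ 0.00000000e+00  0.00000000e+00  0.00000000e+00  1.00000000e+00]]
rose []
bar_top []
door_sample []
notch []
pin_top []
```

Run:
```python
import cv2
a=cv2.imread("pics/top0.png")
cv2.imwrite("pics/top0c.png",cv2.resize(a[140:310,120:340],None,fx=3.5,fy=3.5,interpolation=cv2.INTER_CUBIC))
a=cv2.imread("pics/scene0.png")
cv2.imwrite("pics/scene0c.png",cv2.resize(a[100:250,170:350],None,fx=4,fy=4,interpolation=cv2.INTER_CUBIC))
```

```text
(no output)
```

View pics/top0.png

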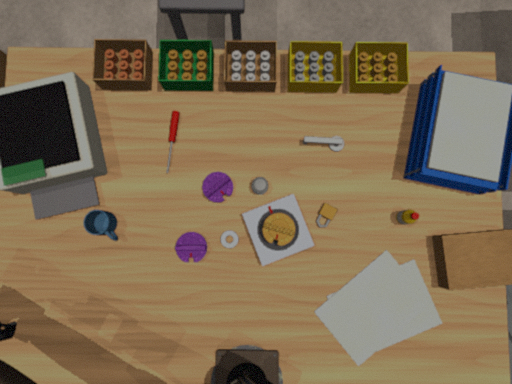

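View pics/top0c.png

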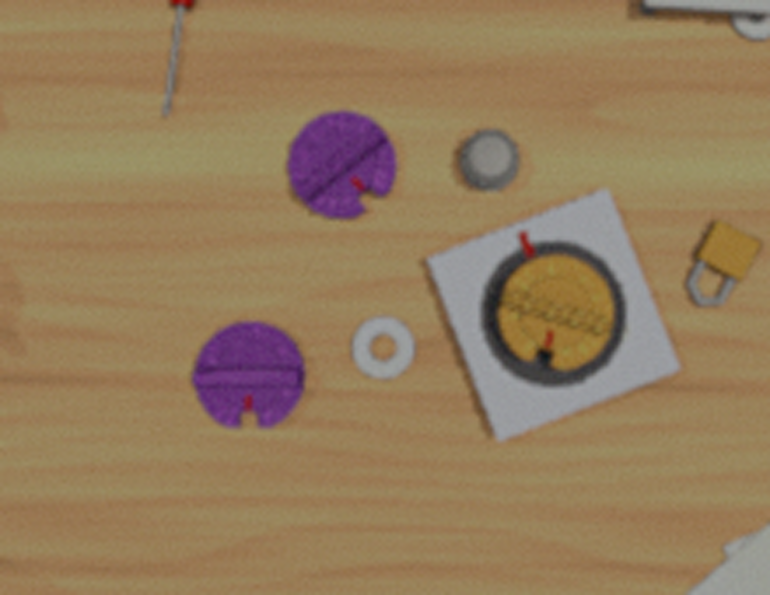

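View pics/scene0c.png

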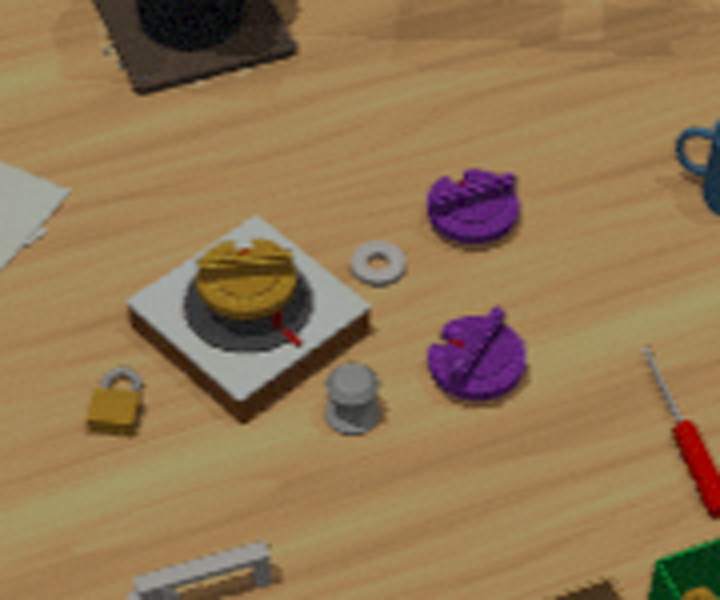

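The block sits at (277,230) in the top picture. Its red stripe runs up-left to (270,209), and the brass rose's notch points down at (276,241), so about 150° clockwise is needed. The two purple look-alikes are at (217,187) and (191,247), and the knob, ring and padlock are close by. Next I'll measure accurately.

```bash
cat > h.py <<'E'
from plant import *
import numpy as np, cv2
from scipy.spatial.transform import Rotation as R
def ray(d,uv):
    f=192/np.tan(np.radians(d["vfov"]/2)); x=(uv[0]-d["cx"])/f; y=(uv[1]-d["cy"])/f
    M=np.array(d["cam_to_world"]); return M[:3,3], M[:3,:3]@np.array([x,-y,-1.0])
def onz(d,uv,z):
    o,v=ray(d,uv); return (o+v*(z-o[2])/v[2])[:2]
def proj(d,P):
    f=192/np.tan(np.radians(d["vfov"]/2)); M=np.array(d["cam_to_world"]); c=M[:3,:3].T@(np.array(P)-M[:3,3])
    return d["cx"]+f*c[0]/-c[2], d["cy"]-f*c[1]/-c[2]
def cen(m):
    mo=cv2.moments(m.astype(np.uint8),True); return (mo["m10"]/mo["m00"],mo["m01"]/mo["m00"]) if mo["m00"] else None
def st():
    s=get_state(); r=R.from_quat(s["tcp_rot"]).as_matrix()
    print("t",round(s["time"],2),"tcp",np.round(s["eef_pos"]*1000,1),"toolx deg",round(float(np.degrees(np.arctan2(r[1,0],r[0,0]))),2),"z",np.round(r[:,2],3),"F",np.round(s["contact_force"],1),"q",np.round(s["qpos"],2),"op",round(float(s["opening"]),3))
    return s
E
python3 - <<'E'
import plant; print([n for n in dir(plant) if n[0]!='_']); print(getattr(plant,'tip_extent',None))
from h import *
d=read_camera("top"); img=d["color"]; hsv=cv2.cvtColor(img,cv2.COLOR_RGB2HSV).astype(int)
sub=np.zeros((384,512),bool); sub[185:275,235:320]=1
H,S,V=hsv[...,0],hsv[...,1],hsv[...,2]
red=sub&((H<6)|(H>172))&(S>120)&(V>60)
n,lab,stt,c=cv2.connectedComponentsWithStats(red.astype(np.uint8))
for i in range(1,n): print("red",stt[i],np.round(c[i],1))
for t in ("rose","door_sample","flank_front"):
    for r in trace(t,"top")[:4]:
        m=r["pixels"]; ys,xs=np.where(m)
        print(t,round(r["p"],2),np.round(r["location"],1),m.sum(),(xs.min(),xs.max(),ys.min(),ys.max()))
# white block corners
w=(sub&(S<60)&(V>110)).astype(np.uint8)
sub2=np.zeros_like(sub); sub2[185:275,235:325]=1
cn,_=cv2.findContours((sub2&(S<50)&(V>105)).astype(np.uint8),cv2.RETR_EXTERNAL,cv2.CHAIN_APPROX_NONE)
cb=max(cn,key=cv2.contourArea); rc=cv2.minAreaRect(cb); bp=cv2.boxPoints(rc)
W=np.array([onz(d,p,.04) for p in bp]); print("corners",np.round(W*1000,1),"c",W.mean(0),"sides",np.linalg.norm(np.diff(W,axis=0),axis=1))
e=W[1]-W[0]; print("edge angle",np.degrees(np.arctan2(e[1],e[0]))%90)
E
```

```text
['Unreachable', 'get_state', 'place_of', 'read_camera', 'sign_off', 'tip_extent', 'trace']
0.017
red [269 207   4   7  16] [270.2 210.4]
rose 0.86 [218.2 188.1] 717 (np.int64(202), np.int64(232), np.int64(172), np.int64(202))
rose 0.82 [187.7 247.6] 724 (np.int64(175), np.int64(206), np.int64(232), np.int64(261))
rose 0.67 [281.1 229.2] 828 (np.int64(262), np.int64(294), np.int64(213), np.int64(245))
door_sample 0.65 [275.2 241.4] 2180 (np.int64(244), np.int64(312), np.int64(195), np.int64(264))
flank_front 0.74 [230.6 236.2] 248 (np.int64(220), np.int64(237), np.int64(230), np.int64(248))
flank_front 0.47 [217.3 186.5] 53 (np.int64(207), np.int64(229), np.int64(179), np.int64(196))
flank_front 0.32 [278.9 231.9] 794 (np.int64(263), np.int64(294), np.int64(213), np.int64(245))
corners [[ 505.4   21.9]
 [ 570.9 -139. ]
 [ 411.  -202.2]
 [ 347.   -43. ]] c [ 0.45858228 -0.09057391] sides [0.1737536  0.17197406 0.17165511]
edge angle 22.16039721914106
```

Run:
```python
from h import *
for n in ("top","scene"):
    d=read_camera(n); img=d["color"]; hsv=cv2.cvtColor(img,cv2.COLOR_RGB2HSV).astype(int)
    c0=np.array([.4586,-.0906])
    print(n,"predicted rose px",np.round(proj(d,[*c0,.084]),1))
    # rectify: metric view at z=.084 & .108
    for z in (.084,.042):
        g=np.zeros((480,480,2),np.float32)
        for i in range(480):
            for j in range(480):
                g[i,j]=proj(d,[c0[0]+(240-i)*.0004,c0[1]+(240-j)*.0004,z])
        o=cv2.remap(img,g[...,0],g[...,1],cv2.INTER_CUBIC)
        cv2.imwrite(f"pics/rect_{n}_{int(z*1000)}.png",o[:,:,::-1])
        if z==.084:
            h2=cv2.cvtColor(o,cv2.COLOR_RGB2HSV).astype(int)
            b=((h2[...,0]>12)&(h2[...,0]<32)&(h2[...,1]>120)&(h2[...,2]>80)).astype(np.uint8)
            yy,xx=np.mgrid[:480,:480]; b[(yy-240)**2+(xx-240)**2>150**2]=0
            cn,_=cv2.findContours(b,cv2.RETR_EXTERNAL,cv2.CHAIN_APPROX_NONE); k=max(cn,key=cv2.contourArea)
            (x,y),r=cv2.minEnclosingCircle(k); el=cv2.fitEllipse(cv2.convexHull(k))
            print("circle",c0[0]+(240-y)*.0004,c0[1]+(240-x)*.0004,r*.4, el)
a=np.hstack([cv2.imread("pics/rect_top_84.png"),cv2.imread("pics/rect_scene_84.png")])
cv2.imwrite("pics/rect.png",cv2.resize(a,(800,400)))
```

```text
top predicted rose px [278.5 228.9]
circle 0.4587515563964844 -0.0901576416015625 49.94375305175782 ((239.13861083984375, 239.3260498046875), (244.7127685546875, 248.09820556640625), 104.31552124023438)
scene predicted rose px [230.4 166.8]
circle 0.46838692626953127 -0.09082432250976563 50.9047119140625 ((241.36422729492188, 216.771728515625), (246.07872009277344, 248.8274383544922), 72.19397735595703)
```

View pics/rect.png

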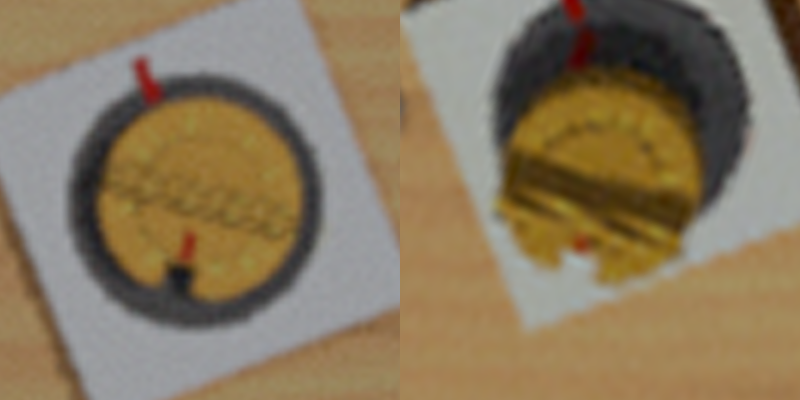

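View pics/scene0.png

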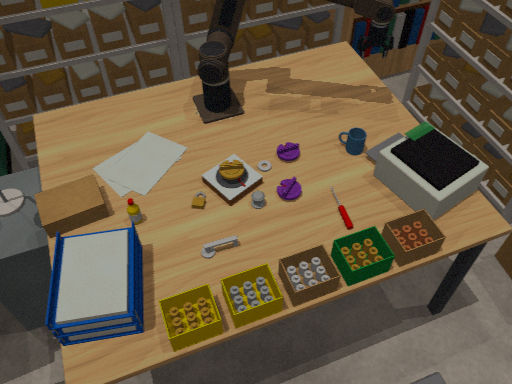

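Run:
```python
from h import *
s=st(); r=R.from_quat(s["tcp_rot"]).as_matrix()
p=s["eef_pos"].copy()
d=read_camera("top"); print("mug",onz(d,(100,222),.05),"monitor corner",onz(d,(103,180),.0),onz(d,(103,180),.3))
for q in ((.36,.28,.247),(.44,.1,.22),(.4405,-.0527,.20)):
    q=np.array(q); print(np.round(r.T@(q-p)*100,2)); p=q
```

```text
t 1.2 tcp [221.1 637.8 248.3] toolx deg 160.88 z [ 0.  0. -1.] F [-0.9 -0.2  0.5] q [ 1.09  0.29  1.58 -0.    1.28 -0.15] op 1.004
mug [0.47323618 0.44934729] monitor corner [0.60765751 0.46260486] [0.57220766 0.3641433 ]
[-24.84 -29.25   0.13]
[-13.46 -14.39   2.7 ]
[ -5.05 -14.41   2.  ]
```

The scene view shows the sample block at (232,178) with free space above it. The scale and boxes are low and well off the path. I'll move over now with the gripper closing.

```bash
python3 -m crank '[[1,-2.76,-3.25,0,0,0,0],[1,-2.76,-3.25,0,0,0,0],[1,-2.76,-3.25,0,0,0,0],[1,-2.76,-3.25,0,0,0,0],[1,-2.76,-3.25,0,0,0,0]]' 40; python3 -m crank '[[1,-2.76,-3.25,0,0,0,0],[1,-2.76,-3.25,0,0,0,0],[1,-2.76,-3.25,0,0,0,0],[1,-2.76,-3.25,0,0,0,0]]'; python3 -m crank '[[1,-2.7,-2.9,0.5,0,0,0],[1,-2.7,-2.9,0.5,0,0,0],[1,-2.7,-2.9,0.5,0,0,0],[1,-2.7,-2.9,0.5,0,0,0],[1,-2.7,-2.9,0.5,0,0,0]]'; python3 -m crank '[[1,-1.26,-3.6,0.4,0,0,0],[1,-1.26,-3.6,0.4,0,0,0],[1,-1.26,-3.6,0.4,0,0,0],[1,-1.26,-3.6,0.4,0,0,-6.6],[1,0,0,0,0,0,0]]'
python3 - <<'E'
from h import *
import plant; print(plant.tip_extent)
s=st()
d=read_camera("wrist"); cv2.imwrite("pics/w1.png",d["color"][:,:,::-1]); st()
E
```

```text
time: 1.75
eef_pos: [0.2986, 0.4375, 0.2485]
tcp_rot: [0.166, 0.986, 0.0, 0.0]
contact_force: [1.3, -0.3, -0.8]
opening: 0.142
time: 2.15
eef_pos: [0.3603, 0.2785, 0.2487]
tcp_rot: [0.166, 0.986, 0.0, 0.0]
contact_force: [0.7, 0.2, 0.3]
opening: -0.003
time: 2.65
eef_pos: [0.4405, 0.0972, 0.2236]
tcp_rot: [0.166, 0.986, 0.0, 0.001]
contact_force: [0.6, 0.5, -0.1]
opening: -0.004
time: 3.15
eef_pos: [0.4403, -0.0572, 0.2072]
tcp_rot: [0.111, 0.994, -0.001, 0.0]
contact_force: [-0.1, 0.1, 0.1]
opening: 0.001
0.017
t 3.15 tcp [440.3 -57.2 207.2] toolx deg 167.25 z [-0.    -0.001 -1.   ] F [-0.1  0.1  0.1] q [-0.36 -0.21  2.16 -0.    1.18 -1.71] op 0.001
t 3.2 tcp [440.4 -55.4 207.3] toolx deg 167.19 z [-0.  0. -1.] F [0.3 0.  0.7] q [-0.35 -0.21  2.16  0.    1.19 -1.7 ] op 0.0
```

View pics/w1.png

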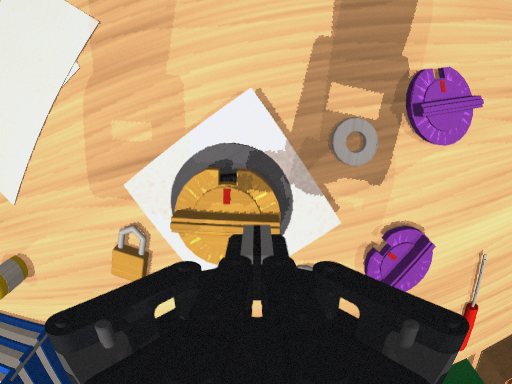

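The wrist view shows the brass rose with its notch at about (228,177), the boss stripe at (227,196) and the bar running (172,222)–(280,228). The fingertips are at (258,240), on the notch side of the bar. I'll cross-check the measurements from here.

```bash
cat >> h.py <<'E'
def wproj(d,P):
    P=np.atleast_2d(P); f=192/np.tan(np.radians(d["vfov"]/2)); M=np.array(d["cam_to_world"]); c=(P-M[:3,3])@M[:3,:3]
    x,y,z=c[:,0],-c[:,1],-c[:,2]; rr=np.hypot(x,y); th=np.arctan2(rr,z); k=f*th/np.maximum(rr,1e-9)
    return np.stack([d["cx"]+k*x,d["cy"]+k*y],1)
def wonz(d,uv,z):
    f=192/np.tan(np.radians(d["vfov"]/2)); a=np.array(uv)-[d["cx"],d["cy"]]; r=np.hypot(*a); th=r/f
    v=np.array([np.sin(th)*a[0]/r,-np.sin(th)*a[1]/r,-np.cos(th)]); M=np.array(d["cam_to_world"]); v=M[:3,:3]@v; o=M[:3,3]
    return (o+v*(z-o[2])/v[2])[:2]
def rosepts(c,ang,z0):
    a=np.radians(ang); ex=np.array([np.cos(a),np.sin(a)]); ey=np.array([-ex[1],ex[0]])
    L=lambda x,y,z:[*(np.array(c)+x*ex+y*ey),z0+z]
    t=np.linspace(0,2*np.pi,60)
    return [[L(.048*np.cos(u),.048*np.sin(u),.012) for u in t],[L(.031*np.cos(u),.031*np.sin(u),.015) for u in t],
      [L(.007,-.046,.033),L(.007,.046,.033),L(-.007,.046,.033),L(-.007,-.046,.033),L(.007,-.046,.033)],
      [L(.048,-.008,.012),L(.032,-.008,.012),L(.032,.008,.012),L(.048,.008,.012)]]
def blockpts(c,ang):
    a=np.radians(ang); ex=np.array([np.cos(a),np.sin(a)]); ey=np.array([-ex[1],ex[0]])
    L=lambda x,y,z:[*(np.array(c)+x*ex+y*ey),z]; h=.085; t=np.linspace(0,2*np.pi,60)
    return [[L(h,h,.04),L(h,-h,.04),L(-h,-h,.04),L(-h,h,.04),L(h,h,.04)],[L(.064*np.cos(u),.064*np.sin(u),.044) for u in t],
       [L(.085,.004,.04),L(.064,.004,.04)],[L(.085,-.004,.04),L(.064,-.004,.04)],[L(.043,0,.0705),L(.049,0,.044)]]
def overlay(name,fn,c,ra,z0,ba,crop=None,k=3):
    d=read_camera(name); im=d["color"][:,:,::-1].copy(); 
    x0,x1,y0,y1=crop or (0,512,0,384)
    im=cv2.resize(im[y0:y1,x0:x1],None,fx=k,fy=k,interpolation=cv2.INTER_CUBIC); raw=im.copy()
    for pts,col in [(p,(255,0,255)) for p in rosepts(c,ra,z0)]+[(p,(255,255,0)) for p in blockpts(c,ba)]:
        uv=wproj(d,pts) if name=="wrist" else np.array([proj(d,p) for p in pts])
        cv2.polylines(im,[np.int32(np.round(((uv-[x0,y0])+.5)*k))],False,col,1,cv2.LINE_AA)
    cv2.imwrite(fn,im); cv2.imwrite(fn.replace(".png","_raw.png"),raw); return d
E
python3 - <<'E'
from h import *
d=overlay("wrist","pics/ov1.png",(.4588,-.0905),167.5,.072,22.2,(110,350,80,270),3)
print("notch",wonz(d,(228,177),.084),"stripe",wonz(d,(227,196),.087))
overlay("top","pics/ov2.png",(.4588,-.0905),167.5,.072,22.2,(235,325,185,275),6)
st()
E
```

```text
notch [ 0.42466164 -0.07769924] stripe [ 0.44023457 -0.08223551]
t 3.3 tcp [440.4 -53.5 207.4] toolx deg 167.38 z [ 0.     0.001 -1.   ] F [ 0.2 -0.6  0. ] q [-0.35 -0.21  2.16  0.    1.19 -1.7 ] op 0.003
```

View pics/ov1.png

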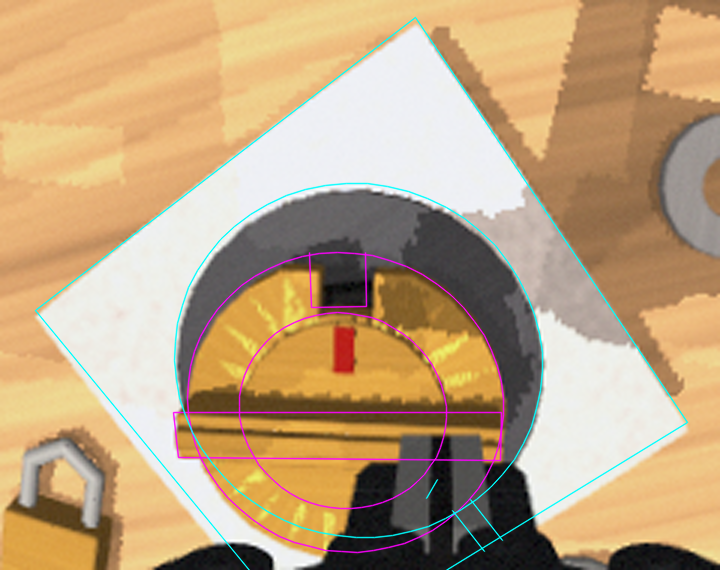

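View pics/ov2.png

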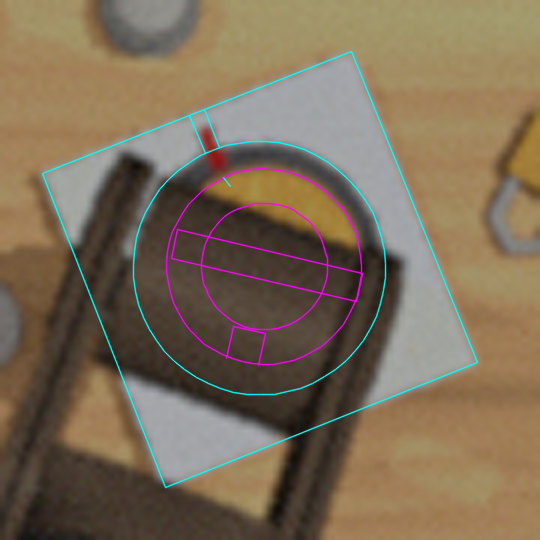

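Both overlays agree to about 2 mm, and the rose angle is about 165–167°. The fingertip is on the notch side of the bar with about 9 mm gap, so I'll descend.

```bash
python3 -m crank '[[1,0,0.3,4,0,0,1.5],[1,0,0,4,0,0,0],[1,0,0,1,0,0,0],[1,0,0,0.9,0,0,0],[1,0,0,0,0,0,0]]'
python3 - <<'E'
from h import *
d=read_camera("wrist"); cv2.imwrite("pics/w2.png",d["color"][:,:,::-1]); st()
E
```

```text
time: 3.8
eef_pos: [0.4413, -0.0503, 0.1085]
tcp_rot: [0.122, 0.993, 0.0, -0.0]
contact_force: [0.2, -0.5, -0.3]
opening: -0.0
t 3.85 tcp [442.  -50.7 109.4] toolx deg 166.02 z [ 0.002 -0.001 -1.   ] F [0.8 0.  1.2] q [-0.34 -0.06  2.23  0.    0.97 -1.67] op -0.003
```

View pics/w2.png

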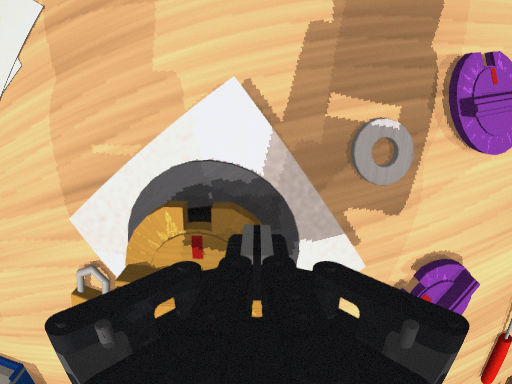

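```bash
python3 -m crank '[[1,-0.4,0,0,0,0,0],[1,-0.4,0,0,0,0,0],[1,-0.48,0.22,0,0,0,8],[1,-0.48,0.22,0,0,0,8],[1,0,0,0,0,0,0]]'
python3 - <<'E'
from h import *
d=read_camera("wrist"); cv2.imwrite("pics/w3.png",d["color"][:,:,::-1]); st()
E
```

```text
time: 4.35
eef_pos: [0.4605, -0.052, 0.1093]
tcp_rot: [0.259, 0.966, -0.0, 0.001]
contact_force: [-0.3, 0.1, 0.2]
opening: -0.002
t 4.4 tcp [460.2 -51.9 109.1] toolx deg 150.13 z [ 0.002 -0.001 -1.   ] F [-0.1  0.  -0.3] q [-0.33 -0.02  2.19  0.    0.97 -1.38] op -0.002
```

View pics/w3.png

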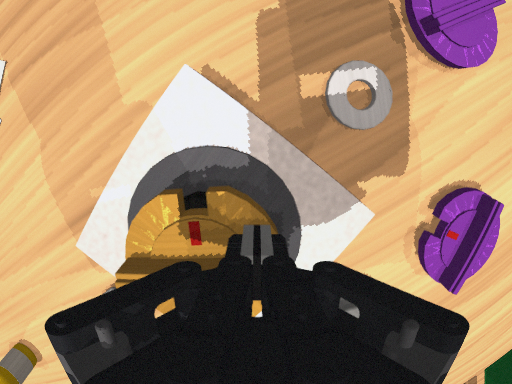

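Run:
```python
from h import *
d=read_camera("wrist")
for s,n in (((195,233),(194,200)),):
    a=wonz(d,s,.087);b=wonz(d,n,.084); print(a,b,np.degrees(np.arctan2(*(b-a)[::-1])))
    c=np.array([.459,-.0895]); print([np.degrees(np.arctan2(*(v-c)[::-1])) for v in (a,b)])
```

```text
[ 0.44235289 -0.08112059] [ 0.42667817 -0.07207379] 150.00823385692445
[np.float64(153.28136003979782), np.float64(151.66881447226476)]
```

The rose is following the tool and stands at about 151°. I'll carry on along the arc.

```bash
python3 -m crank '[[1,-0.48,0.22,0,0,0,8],[1,-0.48,0.22,0,0,0,8],[1,-0.48,0.22,0,0,0,8],[1,-0.48,0.22,0,0,0,8],[1,-0.48,0.22,0,0,0,8]]'
python3 - <<'E'
from h import *
d=read_camera("wrist"); cv2.imwrite("pics/w4.png",d["color"][:,:,::-1]); s=st()
c=np.array([.459,-.0895]); r=R.from_quat(s["tcp_rot"]).as_matrix(); print("axis in tool",(r.T@np.r_[c-s["eef_pos"][:2],0])*1000)
E
```

```text
time: 4.95
eef_pos: [0.4837, -0.0606, 0.1086]
tcp_rot: [0.575, 0.818, 0.001, -0.0]
contact_force: [-0.3, 2.0, -0.7]
opening: 0.001
t 5.0 tcp [484.3 -61.3 108.7] toolx deg 109.55 z [ 0.001  0.    -1.   ] F [ 0.1 -0.   0.1] q [-0.33  0.04  2.13  0.    0.97 -0.68] op 0.0
axis in tool [-18.09195757 -33.28465085  -0.04179017]
```

View pics/w4.png

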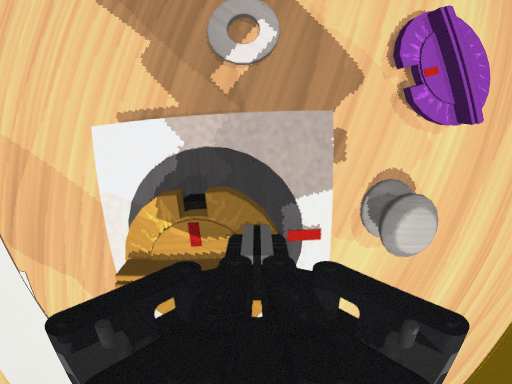

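The rose stays fixed in the tool's view (notch (194,200)), and the red pin stripe has come into sight at (303,235). Another 40° next.

```bash
python3 -m crank '[[1,-0.48,0.22,0,0,0,8],[1,-0.48,0.22,0,0,0,8],[1,-0.48,0.22,0,0,0,8],[1,-0.48,0.22,0,0,0,8],[1,-0.48,0.22,0,0,0,8]]'; python3 -m crank '[[1,-0.48,0.22,0,0,0,8],[1,-0.48,0.22,0,0,0,8],[1,-0.48,0.22,0,0,0,8],[1,0,0,0,0,0,0]]'
python3 - <<'E'
from h import *
d=read_camera("wrist"); cv2.imwrite("pics/w5.png",d["color"][:,:,::-1]); s=st()
c=np.array([.459,-.0895]); r=R.from_quat(s["tcp_rot"]).as_matrix(); print("axis in tool",(r.T@np.r_[c-s["eef_pos"][:2],0])*1000)
E
```

```text
time: 5.5
eef_pos: [0.4966, -0.0837, 0.1088]
tcp_rot: [0.82, 0.573, 0.001, 0.001]
contact_force: [2.0, 1.4, 0.9]
opening: 0.003
time: 5.9
eef_pos: [0.4953, -0.1, 0.1088]
tcp_rot: [0.92, 0.392, 0.001, 0.001]
contact_force: [0.2, 0.5, 0.3]
opening: -0.002
t 5.95 tcp [495.1 -99.8 108.7] toolx deg 46.27 z [ 0.001 -0.    -1.   ] F [ 0.9  0.2 -0.7] q [-0.4   0.08  2.09 -0.    0.97  0.36] op 0.001
axis in tool [-17.49748303 -33.16485719  -0.03326388]
```

View pics/w5.png

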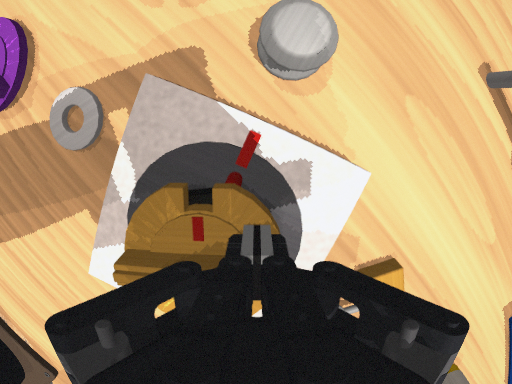

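The notch is at (200,196) and the pin stripe at (235,180)–(250,148), so about 24° remains. I'll go 16° and measure.

```bash
python3 -m crank '[[1,-0.48,0.22,0,0,0,8],[1,-0.48,0.22,0,0,0,8],[1,0,0,0,0,0,0]]'
python3 - <<'E'
from h import *
s=st()
d=overlay("wrist","pics/ov3.png",(.459,-.0895),31,.072,22.2,(80,340,100,290),3)
E
```

```text
time: 6.25
eef_pos: [0.4907, -0.1092, 0.1085]
tcp_rot: [0.965, 0.26, 0.0, 0.0]
contact_force: [0.8, 0.7, 0.4]
opening: 0.0
t 6.25 tcp [ 490.7 -109.2  108.5] toolx deg 30.2 z [ 0.  0. -1.] F [0.8 0.7 0.4] q [-0.42  0.07  2.1   0.    0.97  0.62] op 0.0
```

View pics/ov3.png

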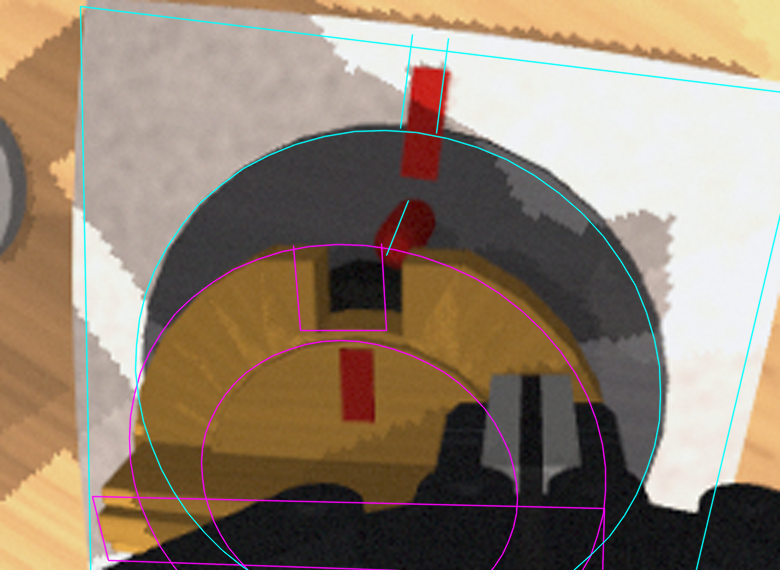

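Run:
```python
from h import *
d=read_camera("wrist"); U=lambda p:(p[0]/3+80-.17,p[1]/3+100-.17)
ang=lambda v:round(float(np.degrees(np.arctan2(v[1],v[0]))),2)
hsv=cv2.cvtColor(d["color"],cv2.COLOR_RGB2HSV).astype(int)
red=((hsv[...,0]<7)|(hsv[...,0]>172))&(hsv[...,1]>150)&(hsv[...,2]>60)
n,l,s,c=cv2.connectedComponentsWithStats(red[:, :].astype(np.uint8))
for i in range(1,n):
    if s[i][4]>20:
        ys,xs=np.where(l==i)
        for z in (.04,.044,.087):
            P=np.array([wonz(d,(x,y),z) for x,y in zip(xs,ys)]); m=P.mean(0); u,sv,vt=np.linalg.svd(P-m); v=vt[0]*np.sign(vt[0][0]); print(s[i],np.round(c[i],1),z,np.round(m*1000,1),"dir",ang(v),"from axis",ang(m-[.459,-.0895]),np.round(np.linalg.norm(m-[.459,-.0895])*1000,1))
print("bar edge",[ang((wonz(d,U((440,455)),.105)-wonz(d,U((145,440)),.105)))])
a=wonz(d,U((327,262)),.084);b=wonz(d,U((402,262)),.084);print("notch edges",a,b,np.linalg.norm(a-b), ang((a+b)/2-[.459,-.0895]), ang(np.array([-(b-a)[1],(b-a)[0]])))
st()
```

```text
[214 122  16  38 439] [221.4 140.9] 0.04 [520.2 -66. ] dir 22.25 from axis 21.01 65.6
[214 122  16  38 439] [221.4 140.9] 0.044 [520.8 -66.2] dir 22.25 from axis 20.66 66.0
[214 122  16  38 439] [221.4 140.9] 0.087 [526.8 -68.5] dir 22.25 from axis 17.2 70.9
[205 166  20  23 290] [214.3 176.7] 0.04 [496.6 -73.6] dir -10.07 from axis 22.95 40.8
[205 166  20  23 290] [214.3 176.7] 0.044 [497.6 -73.6] dir -10.07 from axis 22.32 41.8
[205 166  20  23 290] [214.3 176.7] 0.087 [508.9 -74.3] dir -10.07 from axis 16.98 52.1
[194 216  11  25 241] [198.8 228.1] 0.04 [457.8 -81.5] dir 29.51 from axis 98.72 8.1
[194 216  11  25 241] [198.8 228.1] 0.044 [459.6 -81.4] dir 29.51 from axis 85.74 8.2
[194 216  11  25 241] [198.8 228.1] 0.087 [479.4 -80.3] dir 29.51 from axis 24.38 22.4
bar edge [-60.61]
notch edges [ 0.49616832 -0.06496407] [ 0.50299912 -0.07668544] 0.013566513979365931 24.71 30.23
t 6.35 tcp [ 490.7 -109.1  108.4] toolx deg 30.29 z [ 0. -0. -1.] F [ 0.3 -0.3 -0.3] q [-0.42  0.07  2.1  -0.    0.97  0.62] op -0.006
```

The rose reads 29.6° and the pin 22.25°, so 7.4° remains.

```bash
python3 -m crank '[[1,-0.22,0.11,0,0,0,3.7],[1,-0.22,0.1,0,0,0,3.7],[1,0,0,0,0,0,0],[1,0,0,0,0,0,0]]'
cat > m.py <<'E'
from h import *
import sys
d=overlay("wrist",sys.argv[1],(.459,-.0895),22.2,float(sys.argv[2]),22.2,(80,340,100,290),3)
ang=lambda v:round(float(np.degrees(np.arctan2(v[1],v[0]))),2)
hsv=cv2.cvtColor(d["color"],cv2.COLOR_RGB2HSV).astype(int)
red=((hsv[...,0]<7)|(hsv[...,0]>172))&(hsv[...,1]>150)&(hsv[...,2]>60)
n,l,s,c=cv2.connectedComponentsWithStats(red.astype(np.uint8))
for i in range(1,n):
    if s[i][4]>20:
        ys,xs=np.where(l==i)
        for z in (.044,.087):
            P=np.array([wonz(d,(x,y),z) for x,y in zip(xs,ys)]); m=P.mean(0); u,sv,vt=np.linalg.svd(P-m); v=vt[0]*np.sign(vt[0][0]); print(s[i],np.round(c[i],1),z,np.round(m*1000,1),"dir",ang(v))
st()
E
python3 m.py pics/ov4.png .072
```

```text
time: 6.75
eef_pos: [0.488, -0.1128, 0.1084]
tcp_rot: [0.98, 0.198, 0.0, -0.0]
contact_force: [1.5, 1.3, 1.5]
opening: -0.003
[67  7  8 17 84] [70.1 14.9] 0.044 [572.4  71.5] dir 39.3
[67  7  8 17 84] [70.1 14.9] 0.087 [567.1  35.6] dir 39.3
[203 122  12  37 437] [208.5 140.2] 0.044 [520.8 -66.1] dir 21.39
[203 122  12  37 437] [208.5 140.2] 0.087 [527.1 -71.1] dir 21.39
[195 166  21  23 326] [205.5 177. ] 0.044 [497.2 -73.1] dir -17.31
[195 166  21  23 326] [205.5 177. ] 0.087 [508.8 -76.4] dir -17.31
[193 217  12  24 242] [198.6 228.2] 0.044 [460.9 -81.1] dir 22.68
[193 217  12  24 242] [198.6 228.2] 0.087 [480.6 -82.6] dir 22.68
t 6.8 tcp [ 488.  -112.9  108.4] toolx deg 22.74 z [ 0.  0. -1.] F [1.1 0.  0.8] q [-0.43  0.07  2.1   0.    0.97  0.74] op 0.001
```

View pics/ov4_raw.png

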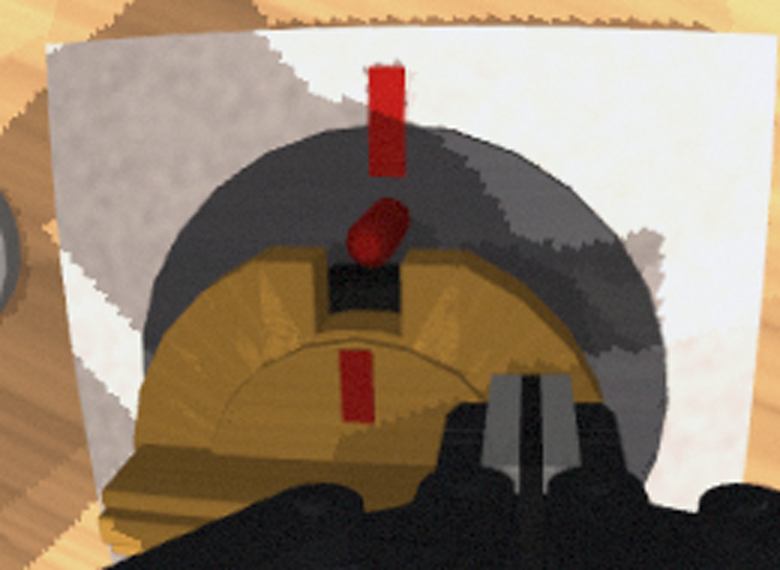

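Run:
```python
from h import *
d=read_camera("wrist"); im=d["color"][:,:,::-1]; x0,x1,y0,y1=160,250,150,250; k=6
im=cv2.resize(im[y0:y1,x0:x1],None,fx=k,fy=k,interpolation=cv2.INTER_CUBIC); im=cv2.convertScaleAbs(im,alpha=1.6)
a=np.radians(22.2); ex=np.array([np.cos(a),np.sin(a)]); ey=np.array([-ex[1],ex[0]]); c=np.array([.459,-.0895])
L=lambda x,y,z:[*(c+x*ex+y*ey),z]; t=np.linspace(0,2*np.pi,40)
def dr(p,col): cv2.polylines(im,[np.int32(((wproj(d,np.array(p))-[x0,y0])+.5)*k)],False,col,1,cv2.LINE_AA)
dr([L(.043+.005*np.cos(u),.005*np.sin(u),.044) for u in t],(255,255,0))
dr([L(.043+.005*np.cos(u),.005*np.sin(u),.066) for u in t],(255,255,0))
dr([L(.043+.0025*np.cos(u),.0025*np.sin(u),.0705) for u in t],(255,255,255))
for z,col in ((.072,(0,255,0)),(.084,(255,0,255))): dr([L(.048,-.008,z),L(.032,-.008,z),L(.032,.008,z),L(.048,.008,z)],col)
cv2.imwrite("pics/z1.png",im); print(d["cam_to_world"][:3,3])
```

```text
[ 0.54859875 -0.08798419  0.23497411]
```

View pics/z1.png

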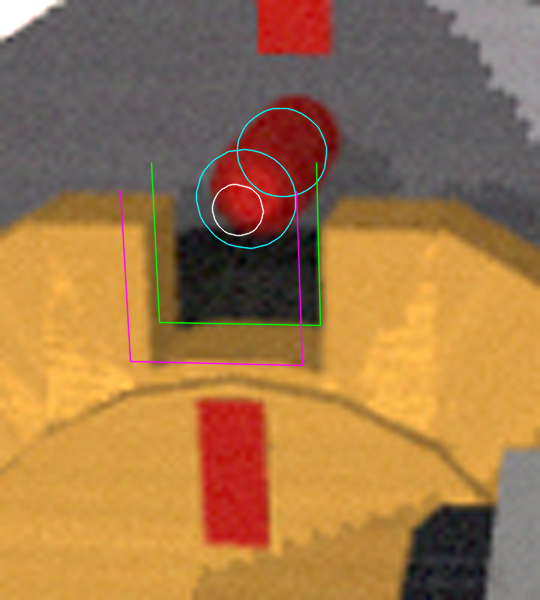

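The pin tip sits laterally within the notch: notch edges at 150–320 px with the tip centred at about 250 px, about 1–1.5 mm off mid. I'll back off sideways, rise, and confirm from a clear view.

```bash
python3 -m crank '[[1,0.7,0,0,0,0,0],[1,0.8,0,0,0,0,0],[1,0,0,-3,0,0,0],[1,0,0,-3,0,0,0],[1,0,0,-3,0,0,0]]'; python3 m.py pics/ov5.png .072
python3 - <<'E'
from h import *
overlay("top","pics/ov6.png",(.459,-.0895),22.2,.072,22.2,(235,325,185,275),6)
E
```

```text
time: 7.35
eef_pos: [0.5018, -0.1071, 0.1989]
tcp_rot: [0.981, 0.196, -0.001, -0.0]
contact_force: [0.7, 0.2, 0.4]
opening: -0.0
[113  45   7  12  55] [116.   50.1] 0.044 [573.6  75.4] dir 41.35
[113  45   7  12  55] [116.   50.1] 0.087 [571.9  51.3] dir 41.35
[220 135   9  25 196] [224.  147.7] 0.044 [520.2 -66.6] dir 21.56
[220 135   9  25 196] [224.  147.7] 0.087 [526.7 -69. ] dir 21.56
[217 165  12  14 131] [222.6 171.7] 0.044 [497.9 -74. ] dir -7.75
[217 165  12  14 131] [222.6 171.7] 0.087 [507.8 -75.2] dir -7.75
[ 19 179   4   9  26] [ 20.8 183.1] 0.044 [389.2 162.5] dir 0.77
[ 19 179   4   9  26] [ 20.8 183.1] 0.087 [415.7 125.1] dir 0.77
[217 197   6  15  90] [219.5 204. ] 0.044 [466.  -82.9] dir 20.22
[217 197   6  15  90] [219.5 204. ] 0.087 [480.8 -82.8] dir 20.22
t 7.4 tcp [ 504.7 -108.2  205.2] toolx deg 22.65 z [ 0.008 -0.004 -1.   ] F [1.6 0.8 2.7] q [-0.41 -0.03  2.01 -0.    1.15  0.77] op 0.002
```

View pics/ov5.png

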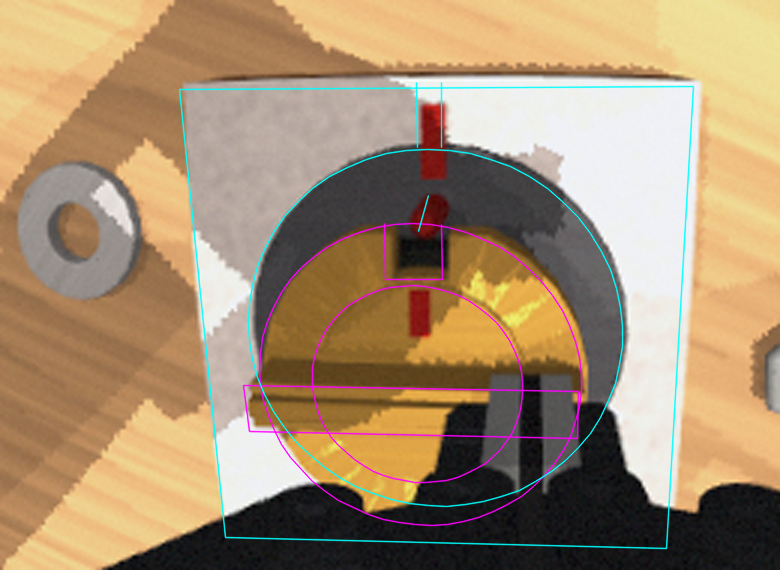

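View pics/ov6.png

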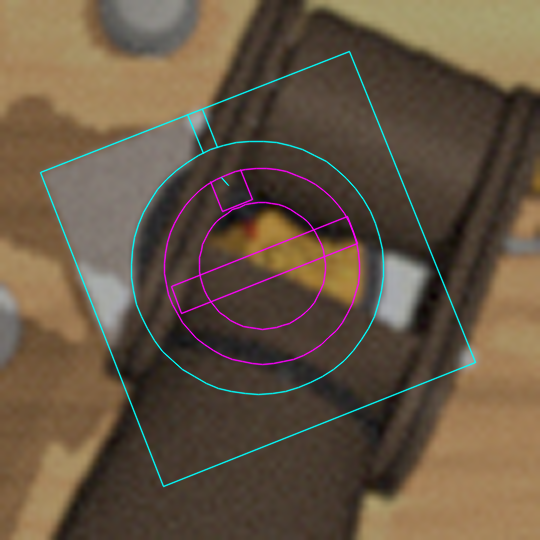

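```bash
python3 -m crank '[[1,0,0,0,0,0,0],[1,0,0,0,0,0,0]]'
python3 - <<'E'
from h import *
s=st(); r=R.from_quat(s["tcp_rot"]).as_matrix()
print(r.T@(np.array([.4592,-.0897,.140])-s["eef_pos"])*100)
E
```

```text
time: 7.65
eef_pos: [0.5009, -0.1069, 0.1967]
tcp_rot: [0.981, 0.196, -0.001, -0.001]
contact_force: [0.0, -0.2, -0.3]
opening: 0.001
t 7.65 tcp [ 500.9 -106.9  196.7] toolx deg 22.6 z [-0.003  0.001 -1.   ] F [ 0.  -0.2 -0.3] q [-0.41 -0.02  2.02 -0.    1.15  0.77] op 0.001
[-3.18141773 -3.17578427  5.68092919]
```

```bash
python3 -m crank '[[1,-1.6,-1.6,0,0,0,0],[1,-1.6,-1.6,0,0,0,0],[1,0,0,3,0,0,0],[1,0,0,2.7,0,0,0],[1,0,0,0,0,0,0]]'; python3 m.py pics/ov7.png .072;  python3 - <<'E'
from h import *
overlay("scene","pics/ov8.png",(.459,-.0895),22.2,.072,22.2,(180,290,120,210),7)
E
```

```text
time: 8.15
eef_pos: [0.4559, -0.0884, 0.1359]
tcp_rot: [0.981, 0.196, -0.005, -0.003]
contact_force: [-0.6, -0.1, -0.9]
opening: 0.001
[258  92  11  33 352] [262.8 108.1] 0.044 [520.9 -66.4] dir 23.07
[258  92  11  33 352] [262.8 108.1] 0.087 [520.3 -65.9] dir 23.07
[256 131  15  17 194] [262.7 139.4] 0.044 [499.6 -75.2] dir 36.71
[256 131  15  17 194] [262.7 139.4] 0.087 [503.2 -73. ] dir 36.71
[  0 159   4  12  37] [  1.8 164.4] 0.044 [388.5 160.3] dir 1.85
[  0 159   4  12  37] [  1.8 164.4] 0.087 [414. 116.] dir 1.85
[258 169  11  22 210] [263.2 179.3] 0.044 [472.  -87.2] dir 19.88
[258 169  11  22 210] [263.2 179.3] 0.087 [481.1 -82.7] dir 19.88
t 8.2 tcp [457.6 -89.1 138.3] toolx deg 22.58 z [-0.007  0.003 -1.   ] F [ 0.1 -0.2  0.6] q [-0.41 -0.05  2.16 -0.    1.04  0.77] op -0.003
```

View pics/ov7_raw.png

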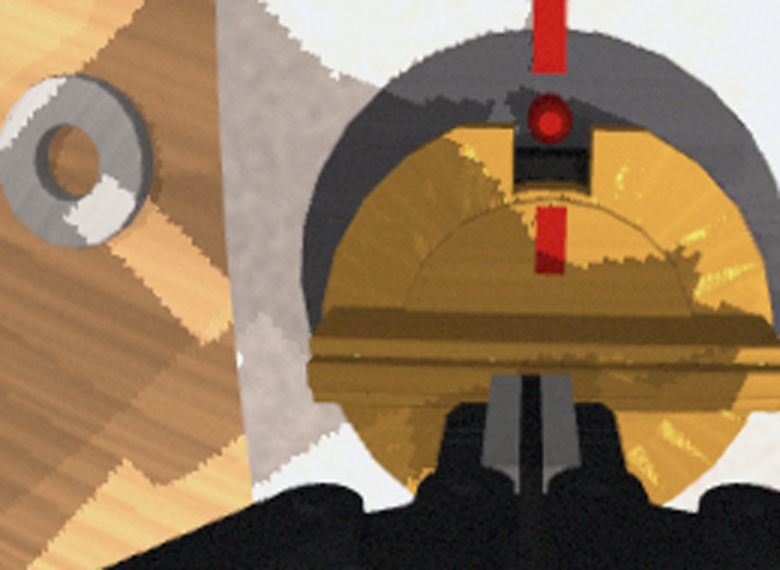

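View pics/ov8_raw.png

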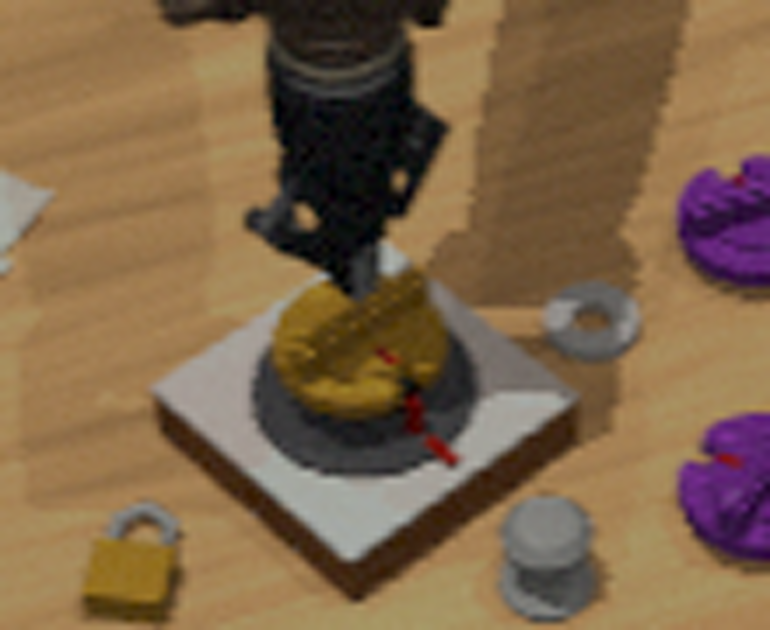

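From straight above, the pin tip at (550,119) sits in the middle between the notch edges (513 and 592), so it is well aligned. The tool is about 3 mm off the bar's middle, so I'll settle it and correct.

```bash
python3 -m crank '[[1,0,0,0,0,0,0],[1,0,0,0,0,0,0]]'
python3 - <<'E'
from h import *
s=st(); r=R.from_quat(s["tcp_rot"]).as_matrix()
print(r.T@(np.array([.4607,-.0912,.127])-s["eef_pos"])*100)
d=read_camera("wrist")
for z in (.072,.0705): print(wonz(d,(80+550/3,100+119/3),z)-.043*np.array([.926,.378]))
a=wonz(d,(80+513/3,100+188/3),.084);b=wonz(d,(80+592/3,100+192/3),.084);m=(a+b)/2;print(np.linalg.norm(a-b),m-.032*np.array([.926,.378]))
E
```

```text
time: 8.45
eef_pos: [0.4608, -0.0905, 0.1427]
tcp_rot: [0.981, 0.196, 0.001, 0.001]
contact_force: [0.3, -0.0, -0.3]
opening: 0.0
t 8.45 tcp [460.8 -90.5 142.7] toolx deg 22.58 z [ 0.002 -0.001 -1.   ] F [ 0.3 -0.  -0.3] q [-0.41 -0.06  2.16 -0.    1.04  0.77] op 0.0
[-0.04133249  0.06022743  1.56879228]
[ 0.46735637 -0.09333521]
[ 0.46724941 -0.09342212]
0.01667506573454832 [ 0.46478429 -0.0948025 ]
```

```bash
python3 m.py pics/ov9.png .072
```

```text
[118   0   8  10  57] [121.3   4.1] 0.044 [569.5  73.4] dir 46.92
[118   0   8  10  57] [121.3   4.1] 0.087 [560.3  46.9] dir 46.92
[251  99  11  31 324] [256.3 114.4] 0.044 [520.8 -66.3] dir 21.08
[251  99  11  31 324] [256.3 114.4] 0.087 [520.8 -66.2] dir 21.08
[249 137  15  16 184] [256.1 144.6] 0.044 [499.5 -75. ] dir 25.34
[249 137  15  16 184] [256.1 144.6] 0.087 [503.6 -73.2] dir 25.34
[  1 162   4  12  37] [  2.4 167.5] 0.044 [389.  160.7] dir -2.55
[  1 162   4  12  37] [  2.4 167.5] 0.087 [414.2 117.5] dir -2.55
[252 173   9  22 188] [256.  183.8] 0.044 [471.1 -86.8] dir 23.0
[252 173   9  22 188] [256.  183.8] 0.087 [480.7 -82.7] dir 23.0
t 8.55 tcp [460.6 -90.4 142.5] toolx deg 22.58 z [ 0.002 -0.001 -1.   ] F [-0.8  0.3 -0.1] q [-0.41 -0.06  2.16 -0.    1.04  0.77] op 0.001
```

View pics/ov9.png

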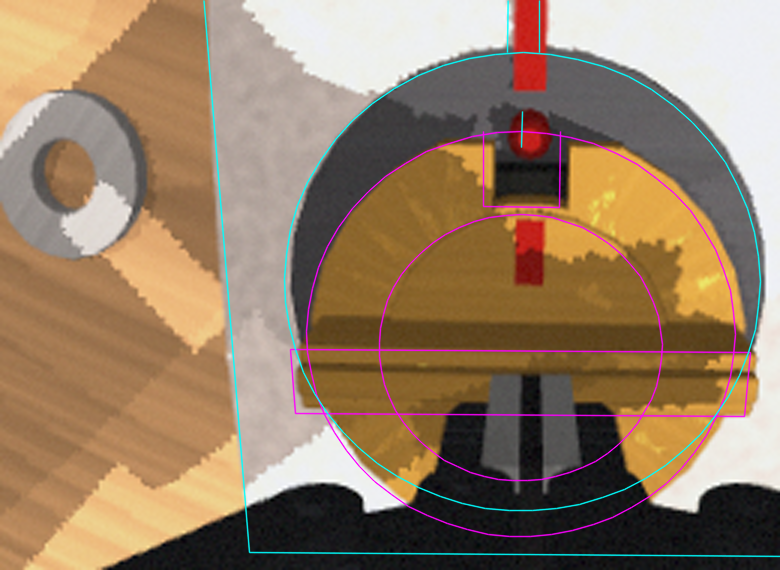

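Everything lines up at column about 531: stripe, pin, notch and tool. Now I'll press down in steps.

```bash
python3 -m crank '[[1,0,0,0.8,0,0,0],[1,0,0,0.6,0,0,0],[1,0,0,0.3,0,0,0],[1,0,0,0.2,0,0,0],[1,0,0,0.2,0,0,0]]'; python3 -m crank '[[1,0,0,0.2,0,0,0],[1,0,0,0.2,0,0,0],[1,0,0,0,0,0,0]]'
```

```text
time: 9.05
eef_pos: [0.4596, -0.09, 0.1207]
tcp_rot: [0.981, 0.196, -0.001, -0.0]
contact_force: [-3.1, 2.0, 6.5]
opening: -0.0
time: 9.35
eef_pos: [0.4596, -0.0899, 0.1165]
tcp_rot: [0.981, 0.196, -0.001, -0.0]
contact_force: [-2.4, 1.0, 4.7]
opening: 0.0
```

The tip is at about 99.5 mm under about 5 N. That is well past the 1.5 mm stop of the unaligned case, so I'll continue to home.

```bash
python3 -m crank '[[1,0,0,0.2,0,0,0],[1,0,0,0.15,0,0,0],[1,0,0,0.1,0,0,0],[1,0,0,0,0,0,0]]'; python3 -m crank '[[1,0,0,0.1,0,0,0],[1,0,0,0.1,0,0,0],[1,0,0,0,0,0,0]]'
```

```text
time: 9.75
eef_pos: [0.4597, -0.09, 0.1129]
tcp_rot: [0.981, 0.196, -0.001, -0.0]
contact_force: [-4.3, 1.8, 9.7]
opening: 0.004
time: 10.05
eef_pos: [0.4601, -0.0901, 0.1127]
tcp_rot: [0.981, 0.196, -0.001, -0.0]
contact_force: [-7.9, 2.8, 19.4]
opening: 0.002
```

```bash
python3 -m crank '[[1,0,0,0.1,0,0,0],[1,0,0,0.1,0,0,0],[1,0,0,0,0,0,0]]'; python3 -m crank '[[1,0,0,-0.5,0,0,0],[1,0,0,-0.5,0,0,0],[1,0,0,-2,0,0,0],[1,0,0,-4,0,0,0],[1,0,0,-4,0,0,0]]'; python3 -m crank '[[1,3,3,0,0,0,0],[1,3,3,0,0,0,0],[1,0,0,0,0,0,0],[1,0,0,0,0,0,0]]'; python3 m.py pics/ov10.png .060;python3 - <<'E'
from h import *
overlay("scene","pics/ov11.png",(.459,-.0895),22.2,.060,22.2,(180,290,120,210),7)
E
```

```text
time: 10.35
eef_pos: [0.4604, -0.0902, 0.1126]
tcp_rot: [0.981, 0.196, -0.001, -0.001]
contact_force: [-12.6, 4.9, 28.5]
opening: -0.001
time: 10.85
eef_pos: [0.4589, -0.0897, 0.2173]
tcp_rot: [0.981, 0.196, -0.001, -0.001]
contact_force: [1.1, -0.4, -0.1]
opening: 0.0
time: 11.25
eef_pos: [0.5379, -0.1224, 0.2161]
tcp_rot: [0.981, 0.196, -0.001, -0.001]
contact_force: [-0.2, 0.1, 0.1]
opening: 0.001
[98 74  7 12 49] [101.3  79.3] 0.044 [575.3  75. ] dir 39.91
[98 74  7 12 49] [101.3  79.3] 0.087 [578.8  50.1] dir 39.91
[196 161   8  23 157] [199.5 171.8] 0.044 [520.5 -66.2] dir 24.0
[196 161   8  23 157] [199.5 171.8] 0.087 [531.8 -70.8] dir 24.0
[192 188  13  15 134] [198.1 195.1] 0.044 [496.3 -73.3] dir -13.45
[192 188  13  15 134] [198.1 195.1] 0.087 [511.1 -76.9] dir -13.45
[193 215   7  14  69] [195.9 221.6] 0.044 [466.9 -81. ] dir 23.92
[193 215   7  14  69] [195.9 221.6] 0.087 [486.  -83.4] dir 23.92
[487 308  17  18 209] [495.5 316.3] 0.044 [ 475.3 -601.2] dir 75.99
[487 308  17  18 209] [495.5 316.3] 0.087 [ 493.1 -528.7] dir 75.99
t 11.3 tcp [ 537.4 -122.1  216.4] toolx deg 22.57 z [-0.003  0.001 -1.   ] F [-0.1 -0.3  0.2] q [-0.41  0.04  1.91  0.    1.19  0.77] op 0.0
```

View pics/ov10.png

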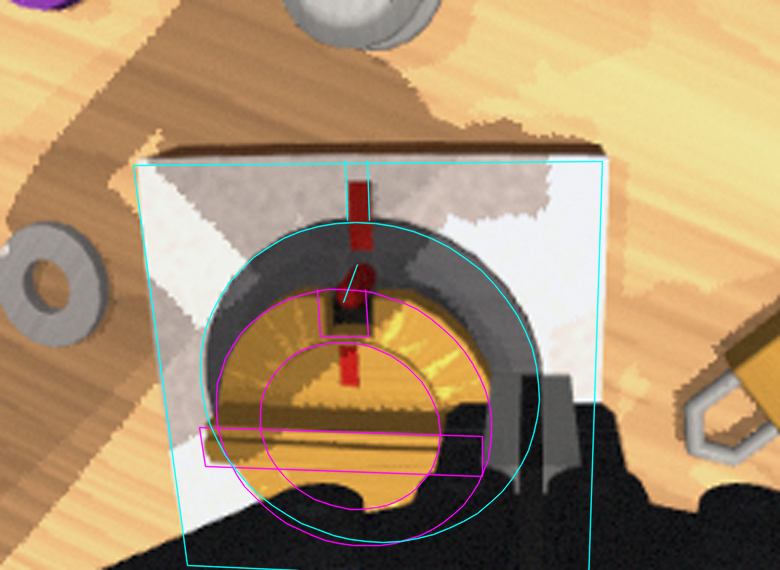

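View pics/ov11_raw.png

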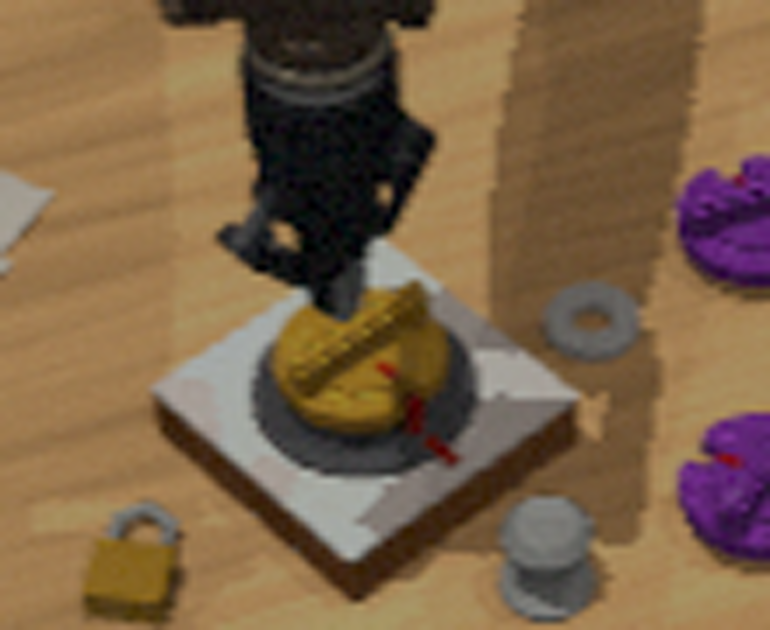

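The rose is visibly lower. Both stripes read about 24°, the pin stands in the notch, and the downward stop came at tip height 95.7 mm (home is 96). I'll move clear for one last look from above.

```bash
python3 -m crank '[[1,0,4,-1,0,0,0],[1,0,4,-1,0,0,0],[1,0,4,-1,0,0,0],[1,0,4,-1,0,0,0],[1,0,4,0,0,0,0]]'; python3 -m crank '[[1,0,4,0,0,0,0],[1,0,4,0,0,0,0],[1,0,0,0,0,0,0],[1,0,0,0,0,0,0]]'
python3 - <<'E'
from h import *
st(); overlay("top","pics/ov12.png",(.459,-.0900),22.2,.060,22.2,(235,325,185,275),6)
a=cv2.imread("pics/ov12.png");b=cv2.imread("pics/ov12_raw.png"); cv2.imwrite("pics/f.png",cv2.resize(np.hstack([b,a]),(800,400)))
cv2.imwrite("pics/top_end.png",read_camera("top")["color"][:,:,::-1])
E
```

```text
time: 11.85
eef_pos: [0.6153, -0.3082, 0.2604]
tcp_rot: [0.981, 0.196, 0.001, 0.001]
contact_force: [0.5, 0.7, -0.6]
opening: -0.003
time: 12.25
eef_pos: [0.6449, -0.3808, 0.257]
tcp_rot: [0.981, 0.195, -0.001, -0.001]
contact_force: [0.1, 1.0, 0.1]
opening: 0.001
t 12.25 tcp [ 644.9 -380.8  257. ] toolx deg 22.51 z [-0.001  0.002 -1.   ] F [0.1 1.  0.1] q [-0.67  0.44  1.36  0.    1.34  0.51] op 0.001
```

View pics/f.png

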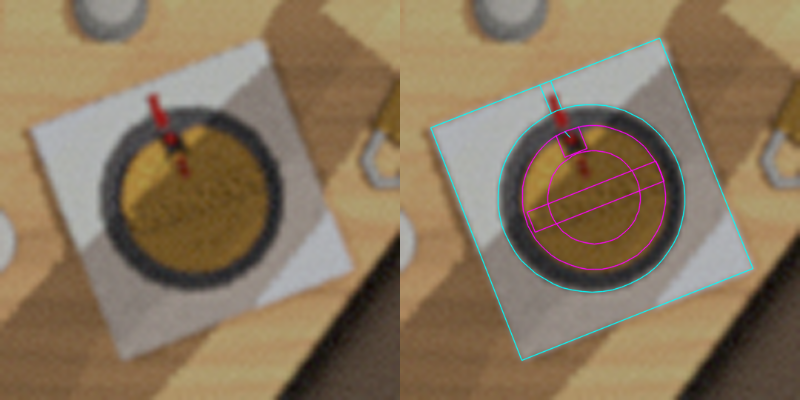

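View pics/top_end.png

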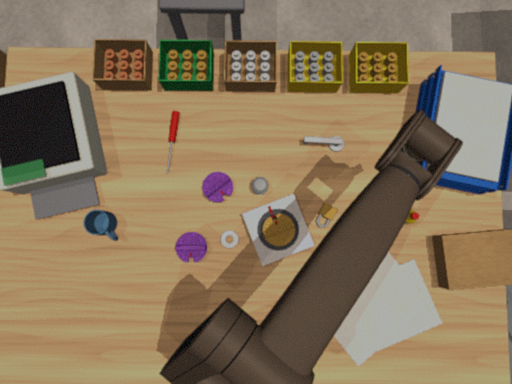

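The rose overlay drawn for the home height fits the picture. The notch at (172,145) lies on the red stripe with the red pin in it, and the other objects in view are where they were. I'm handing the job in.

Run:
```python
from plant import *
print(sign_off(), get_state()["time"])
```

```text
the job is handed in; nothing more can be done
the job is handed in; nothing more can be done
```

The rose is turned until its notch stands over the red pin and pressed fully home, and I handed the job in at about 12.4 s. With the shut fingertips on one end of the bar's front face only, I turned it about 144° clockwise, then pressed on the middle of the crest.

**Last checks:**
- **Height:** the downward travel stopped hard with the fingertips 95.7 mm above the table (96 mm is home), and the force then rose to 28 N.
- **Alignment:** after pressing, the rose's stripe and the pin's stripe both read about 24°. The top picture matches the rose drawn at its home height, with the pin in the notch.
- **Surroundings:** the purple roses, knob, ring, padlock, screwdriver, lever and mug look unmoved. The arm partly covered the oil bottle in the last picture, but I went nowhere near it until the final withdrawal, well above it, and felt no contact.
- **Disagreements:** none of the checks failed. The cameras differed by 1–3 mm on the position of the axis. The wrist camera read the pin direction as 21–24° over several views, against 22.2° from the top camera, which is inside the notch's clearance.

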